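# Clear the lid of the parts case and spring it open

## Task

A steel angle bracket has been left lying on the touch-latch lid of the long parts case. Without picking it up, push the bracket off the lid onto the fixed deck of the same case, so that it lies flat there and wholly clear of the lid; only then press the lid down until its catch lets go, and leave the lid sprung ajar. Leave the small square box shut and the other things where they stand.

Things in the scene. Friction and masses are not known exactly. Their poses are not given: they have to be found in the camera images.
- case: fixed long grey steel case, 190 (x, depth) x 320 (y, length) x 80 mm high; origin at the centre of its underside, z up, x from its front (robot side) to its back. In its flat top: the flush aluminium lid at the -y end (x -85 to 80, y -152 to 12 mm), hinged along its back edge, and the plain fixed deck at the +y end (y 14 to 156 mm, full depth), ended by a rim 9 mm high
- case_lid (a joint): angle of that lid about its hinge (along the case's y at x 80, z 77 mm): 0 shut, positive as its front edge rises. A catch under its front edge holds it shut against a spring; pressed in 5 to 8 mm at the press mark (about 4 to 6 N, up to the bottom stop at -0.055 rad) the catch lets go for good, and as the finger rises the lid follows up to its stop at about 0.38 rad, front edge 60 mm up
- case_lid_press (a point): worn round press mark on the lid's upper face, mid-width, 22 mm behind the lid's front edge (case x -63, y -70, z 80 mm when shut); it moves with the lid
- deck_mid (a point): centre of the deck's upper surface (case x 0, y 85, z 80 mm)
- bracket_mid (a point): loose steel angle bracket: base 90 (its x) x 40 (its y) x 4 mm lying flat, and an upright flange 4 mm thick, 40 mm high over all, along its -y side (outer face at y = -20 mm), 0.2 kg. The point is over the base's middle, 20 mm above its underside. At the start it lies on the lid, its x within 0.35 rad of the case's x, flange on the side away from the deck
- bracket_near (a point): end of the bracket towards its -x: centreline of the base, 45 mm from bracket_mid, 20 mm above the underside
- bracket_far (a point): end of the bracket towards its +x: centreline of the base, 45 mm from bracket_mid, 20 mm above the underside
- box: small square grey steel box fixed on the bench, 150 x 150 x 60 mm high, origin at the centre of its underside; it has a touch-latch lid of its own and stays shut
- box_lid (a joint): angle of the small box's lid: 0 shut, grows as it opens, negative as it is pressed in
- oil: amber bottle with a white cap, 60 mm diameter, 170 mm high, origin at the centre of its underside; bystander
- mug: white mug, 76 mm diameter, 85 mm high, origin at the centre of its underside; bystander
- collar: stepped steel collar, 60 mm diameter, 40 mm high, origin at the centre of its underside; bystander
Things that resemble listed ones, but are neither listed nor needed, are in the scene too. What is shaped like the part that bears bracket_mid but red is not meant.

How it is judged:
By the outcome, as a careful person would: the job done as asked, in the order asked, and still so for the second after the job is handed in, with the robot touching nothing.
It also fails if it takes over 43 s, if anything falls off the work surface, if the arm or the gripper's body presses on something with over 40 N, if the wrist force passes 120 N, or if a joint passes its speed limit or range.

## Robot

A 7-joint arm with a two-finger parallel gripper is mounted at the origin on the work surface. World frame = base frame: x ahead of the robot, y to its left, z up, the work surface at z = 0. Lengths are in m, angles in rad, forces in N, time in s.
With the tool pointing down it reaches from about 0.425 to 0.925 m from the base axis. Payload 6.8 kg.
Tool frame: the origin (TCP) lies midway between the tips of the shut fingers; the grasp point (between the pads) lies grip_depth behind it (grip_depth is the distance from the TCP to the grasp point, in m); z points along the fingers, x is the direction in which the jaws open and shut, and the axes are right-handed (so a half turn about z gives the same grasp; the last joint's range is limited). The gripper opens to 85 mm and grips with 20 to 120 N. Pads are 22 mm wide; open, the fingers measure 114 mm over their backs; the gripper's body (76 mm by 85 mm) begins 54 mm behind the grasp point. The pads swing forward as they close: fully open they stand 13 mm farther back than shut.
Start: joints at [-0.108, 0.477, 0.022, 1.555, -0.011, 1.109, -0.083], TCP at [0.675, 0, 0.231] pointing down, gripper open.
Joint ranges: [-2.96, 2.96], [-0.34, 2.1], [-1.41, 1.46], [0.24, 2.44], [-1.37, 4.51], [0.17, 1.92], [-2.96, 2.96]. Speed limits (rad/s): [2.39, 2.39, 3.14, 3.14, 3.14, 3.14, 3.14].

## Interface

Orientations are given as a rotation vector (axis times angle).
In Python, from station import read_state, camera, hand_in, grip_depth gives the robot as it stands. The module is installed in compiled form; this text tells all that it offers.
- The arm moves only by the tool step_arm, never from a script. Its argument "commands" is a list of rows, each a list of 3 entries, a list of its own where there are three numbers: the turn, a rotation vector about the tool's x, y, z in degrees, then the shift along the tool's x, y, z in mm, then the opening, from -1 (shut) to 1 (fully open), so that 0 is half open. In form: [[[rx, ry, rz], [dx, dy, dz], fingers], ...]. A call has 1 to 10 rows; each row is the pose to reach, as a shift and turn from the pose commanded when the call began, along the tool's axes at that moment; what a row does not reach only later rows make up. A row lasts 1/10 s, in which the tool goes at most 50 mm and 8.59 degrees, less where a joint would pass 70% of its speed; a pose out of reach is approached as far as the arm can. A call with a gripper value outside its range is refused whole. The fingers move at their own pace and stop on an object; the grip force is fixed at half the most. Time passes only in rows, so rows that repeat a pose let the fingers close. It gives the time, the measured TCP pose, the force and the opening at its end, in the units of the state.
- read_state(): the state, without advancing time (a new reading comes with each control period).
- camera(name): name is "scene" or "side" or "wrist"; returns a dict with "color" (420x560x3 uint8, blue, green, red), "mtx" (3x3 intrinsics, pixels), "rvec" (rotation vector, rad) and "tvec" (3), from world to camera coordinates, as OpenCV has them. Camera axes: x right, y down, z forward; pixel columns grow to the right and rows downward; lengths in m; the calibration is good to about 2 mm. A picture is of the moment at which its call begins. There is no depth.
- hand_in(): hands the job in, once; it reports no verdict.
The state is a dict: "time_s": time; "joint_pos": joint angles; "dq": joint speeds; "joint_torque": joint torques, N m; "position": TCP position; "tcp_rot": TCP orientation; "wrist_force": force on the tool from outside, world axes, zero at the start; "ft_torque": the same for the moment, N m; "opening": finger opening in m.
Only numpy, scipy, OpenCV 4.12 (cv2) and the standard library are available. Lean on these libraries where they do the work, as an engineer would, in place of code of your own. Each camera call takes 0.05 s, during which the arm holds its last target. There are 200 camera calls.

## Working session

There is one attempt and no reset: what is moved stays moved. The work goes in short steps, Python scripts to look and compute and a tool call to move; the robot and the scene stay as the last step left them, time stands still between calls to the robot, and variables do not carry over. Pictures are saved under pics/ and viewed, about 8 in all and at most 12, crops included, and the job is handed in when it is done.

Besides the shell and the picture viewer there is one more tool, called as a command line: name --argument value ..., lists and objects as JSON in quotes. step_arm: Moves the arm, as the interface text tells. Its arguments: {"type":"object","properties":{"commands":{"type":"array","items":{"type":"array"}}},"required":["commands"]}

```bash
mkdir -p pics
cat > h.py <<'E'
import numpy as np, cv2
from station import *
def snap(n,f):
    c=camera(n); cv2.imwrite('pics/'+f,c['color']); np.savez('pics/'+f+'.npz',**{k:np.array(v) for k,v in c.items()}); return c
def load(f): return dict(np.load('pics/'+f+'.npz'))
def ray(c,uv):
    R=cv2.Rodrigues(c['rvec'])[0]; o=-R.T@c['tvec'].ravel()
    d=R.T@np.linalg.inv(c['mtx'])@np.array([uv[0],uv[1],1.]); return o,d
def at_z(c,uv,z):
    o,d=ray(c,uv); return o+d*(z-o[2])/d[2]
def proj(c,P): return cv2.projectPoints(np.atleast_2d(np.array(P,float)),c['rvec'],c['tvec'],c['mtx'],None)[0][:,0]
E
python3 - <<'E'
from h import *
a=snap('scene','a.png');b=snap('side','b.png')
s=read_state();print(s['position'],s['tcp_rot'],grip_depth,s['time_s'],s['opening'])
for c in(a,b):print(ray(c,(280,210)))
w=np.vstack([a['color'],b['color']])
cv2.imwrite('pics/a2.png',cv2.resize(a['color'],(800,600)))
cv2.imwrite('pics/b2.png',cv2.resize(b['color'],(800,600)))
E
```

```text
[6.74475347e-01 4.88235730e-06 2.30431299e-01] [ 3.14146974e+00  8.98363094e-05 -2.53667569e-03] 0.0187 0.1 0.08531492130211277
(array([1.09915138, 0.42884807, 0.57734863]), array([-0.61204525, -0.54736488, -0.57087932]))
(array([0.22966895, 0.61841543, 0.79224005]), array([ 0.35728117, -0.62485915, -0.69421925]))
```

View pics/a2.png

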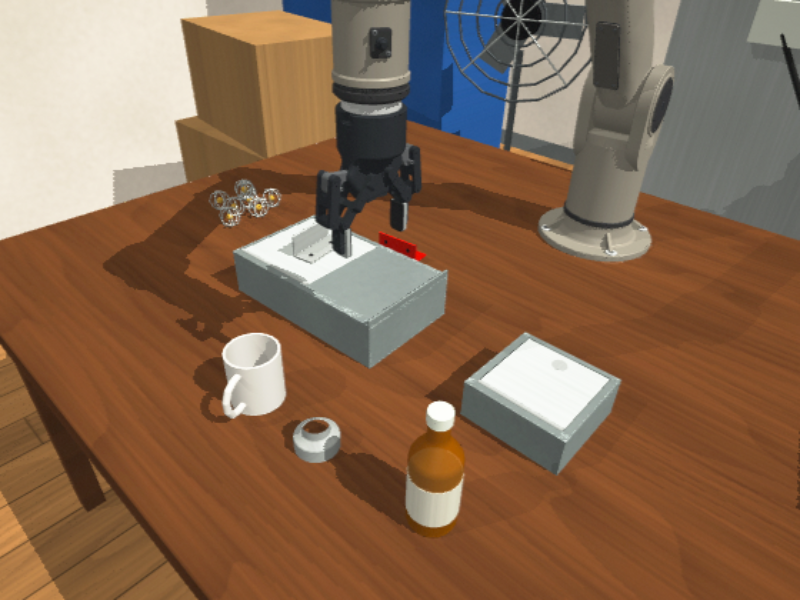

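View pics/b2.png

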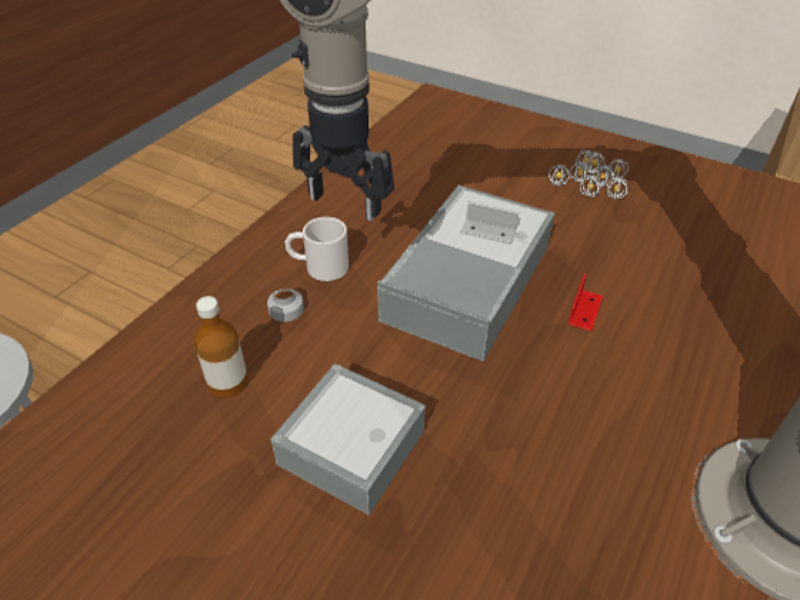

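The two pictures show the long case with a grey bracket on its lid (side view, about (490,222) at 800 px scale) and a red bracket on the bench at (587,308). The grey one on the lid is the one meant; the red one is excluded by its colour. I'll confirm this in an enlarged crop and measure from it.

Run:
```python
import cv2
b=cv2.imread('pics/b.png')[125:255,255:400]
cv2.imwrite('pics/b3.png',cv2.resize(b,None,fx=4.6,fy=4.6,interpolation=cv2.INTER_CUBIC))
```

```text
(no output)
```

View pics/b3.png

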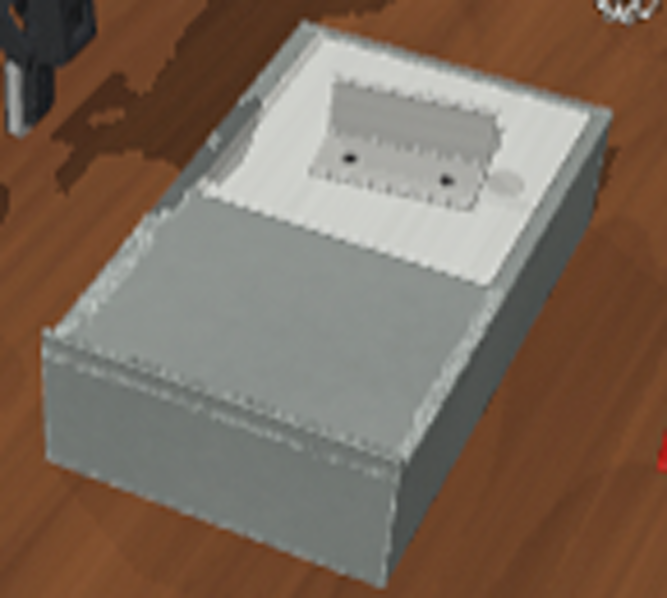

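```bash
cat >> h.py <<'E'
from scipy.optimize import least_squares
def Rz(t): return np.array([[np.cos(t),-np.sin(t),0],[np.sin(t),np.cos(t),0],[0,0,1]])
def fit(c,obj,uv,z,x0,loss='soft_l1'):
    obj=np.array(obj)/1000.; uv=np.array(uv,float)
    f=lambda p:(proj(c,obj@Rz(p[2]).T+[p[0],p[1],z])-uv).ravel()
    r=least_squares(f,x0,loss=loss,x_scale=[.01,.01,.05]); return r.x,f(r.x).reshape(-1,2)
E
python3 - <<'E'
from h import *
c=load('b.png'); U=lambda a:(np.array(a)+.5)/4.6-.5+[255,125]
o=[(-95,-160,80),(95,-160,80),(-95,160,0),(95,160,0),(-95,160,89),(95,160,89),(80,-152,80),(-85,-152,80),(-85,12,80),(80,12,80),(-63,-70,80)]
u=[(610,112),(306,22),(385,587),(47,460),(400,465),(45,332),(322,38),(592,112),(492,285),(205,193),(507,185)]
p,r=fit(c,o,U(u),0,[.65,-.1,0]);print('case',p.round(4));print(r.round(1).tolist())
q,r=fit(c,[(-45,20,4),(45,20,4),(45,-20,40),(-45,-20,40)],U([(472,208),(310,173),(335,78),(503,125)]),.08,[.65,-.2,0]);print('br',q.round(4));print(r.round(1).tolist())
print('bracket in case',(Rz(p[2]).T@[q[0]-p[0],q[1]-p[1],0]).round(4),q[2]-p[2])
print('deck',Rz(p[2])@[0,.085,.08]+[p[0],p[1],0],'press',Rz(p[2])@[-.063,-.07,.08]+[p[0],p[1],0])
R=cv2.Rodrigues(np.array(read_state()['tcp_rot']))[0];print(R.round(3))
E
```

```text
case [ 0.5568 -0.1967  0.048 ]
[[1.1, -0.0], [-0.3, -0.1], [0.1, 0.6], [-0.3, 0.0], [0.8, -0.4], [-0.5, 0.3], [0.1, -0.6], [0.3, 0.5], [-0.0, -0.1], [-0.9, -0.6], [-0.2, -0.3]]
br [ 0.5485 -0.2451  0.1415]
[[0.0, 1.3], [-0.1, 0.1], [0.6, 0.0], [-0.5, -1.8]]
bracket in case [-0.0106 -0.048   0.    ] 0.09349169342899813
deck [ 0.55270772 -0.11179583  0.08      ] press [ 0.49721543 -0.26963944  0.08      ]
[[ 1.     0.    -0.002]
 [ 0.    -1.    -0.   ]
 [-0.002  0.    -1.   ]]
```

Crop: the grey bracket lies on the lid with its flange on the far (-y) side, and the press mark at crop (507,185) is just clear of its near end. Next I move behind the flange at height, turned to the case's yaw.

step_arm --commands '[[[0,0,-2.75],[-20,48,0],0],[[0,0,-2.75],[-40,96,0],0],[[0,0,-2.75],[-60,144,0],0],[[0,0,-2.75],[-80,192,0],0],[[0,0,-2.75],[-100,240,0],0],[[0,0,-2.75],[-118,280,0],0],[[0,0,-2.75],[-124,297,20],0],[[0,0,-2.75],[-124,297,60],0],[[0,0,-2.75],[-124,297,60],0],[[0,0,-2.75],[-124,297,60],0]]'

```text
time_s: 1.1
position: [0.5509, -0.296, 0.171]
tcp_rot: [-3.139, -0.077, 0.003]
wrist_force: [0.1, -0.2, -0.3]
opening: 0.0429
```

Run:
```python
from h import *
s=snap('side','c.png');w=snap('wrist','d.png')
x=s['color'][60:220,230:400]
cv2.imwrite('pics/cd.png',np.hstack([cv2.resize(x,(400,376),interpolation=cv2.INTER_CUBIC),cv2.resize(w['color'],(400,376))]))
st=read_state();print(st['position'],st['tcp_rot'],st['wrist_force'],st['opening'])
```

```text
[ 0.5524891  -0.29639752  0.17296909] [3.14008893 0.07792925 0.00347286] [ 0.32230298 -0.29138521  0.27641182] 0.04261308323982691
```

View pics/cd.png

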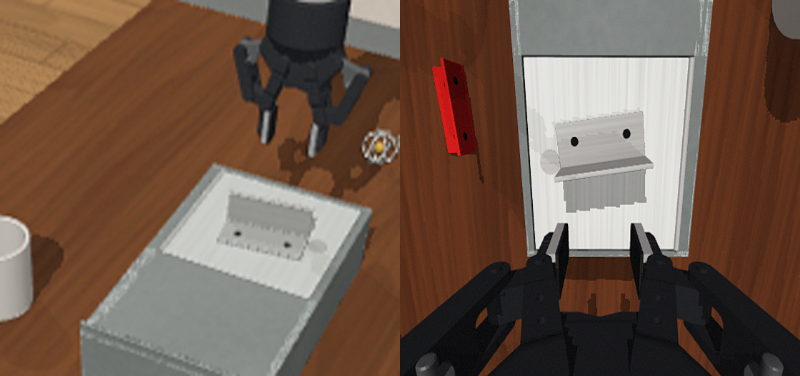

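Both panels show the bracket on the lid, the jaws behind its flange, and the press mark at wrist-panel (550,162). I'll cross-check the bracket pose with the wrist picture.

Run:
```python
from h import *
c=load('d.png'); U=lambda a:(np.array(a,float)-[400,0])*[1.4,420/376]
q,r=fit(c,[(-45,-20,40),(45,-20,40),(-45,20,4),(45,20,4)],U([(556,180),(653,164),(556,126),(644,111)]),.08,[.55,-.24,.1]);print(q,r.round(1).tolist())
p,r=fit(c,[(-63,-70,80),(-85,12,80),(80,12,80),(80,-152,80),(-85,-152,80)],U([(550,162),(523,56),(690,57),(688,250),(530,249)]),0,[.55,-.2,.05]);print(p,r.round(1).tolist())
print(Rz(p[2]).T@[q[0]-p[0],q[1]-p[1],0], Rz(p[2]).T@(np.array(read_state()['position'])-[p[0],p[1],0]))
```

```text
[ 0.55316222 -0.25168345  0.17136884] [[-0.4, 1.6], [2.4, 2.9], [-0.5, -2.9], [-0.2, -1.7]]
[ 0.55781992 -0.19905186  0.04893859] [[-0.3, -0.5], [-0.8, 1.5], [1.8, 0.7], [-17.2, -1.7], [7.2, -0.8]]
[-0.00722681 -0.05234073  0.        ] [-0.0100865  -0.09696834  0.17296909]
```

step_arm --commands '[[[0,0,0],[0,10,0],0],[[0,0,0],[0,10,40],0],[[0,0,0],[0,10,70],0],[[0,0,0],[0,10,82],0],[[0,0,0],[0,10,82],0],[[0,0,0],[0,5,82],0],[[0,0,0],[0,0,82],0],[[0,0,0],[0,-5,82],0],[[0,0,0],[0,-10,82],0],[[0,0,0],[0,-10,82],0]]'

```text
time_s: 2.2
position: [0.551, -0.2859, 0.0899]
tcp_rot: [-3.14, -0.077, -0.001]
wrist_force: [0.4, -0.0, -0.2]
opening: 0.0429
```

Run:
```python
from h import *
s=snap('side','e.png');w=snap('wrist','f.png')
x=s['color'][90:250,230:400]
cv2.imwrite('pics/ef.png',np.hstack([cv2.resize(x,(400,376),interpolation=cv2.INTER_CUBIC),cv2.resize(w['color'],(400,376))]))
st=read_state();print(st['position'],st['wrist_force'],st['opening'])
```

```text
[ 0.5506981  -0.28682197  0.08958203] [ 0.05269664 -0.52343562 -0.65811432] 0.0425600694224099
```

View pics/ef.png

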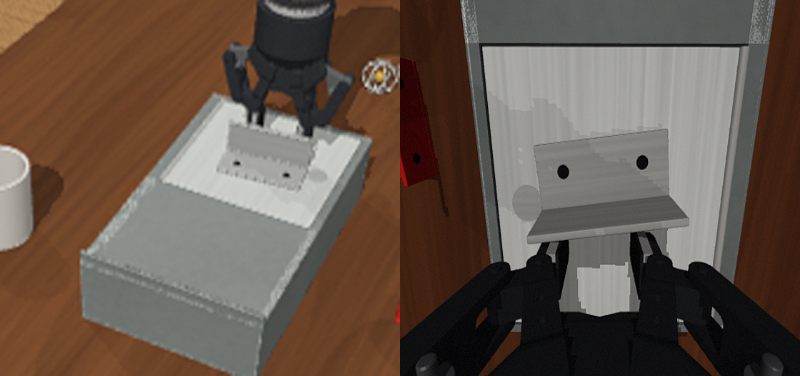

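The fingers are just behind the flange and centred on it. Now a slow push towards the deck.

step_arm --commands '[[[0,0,0],[0,-5,0],0],[[0,0,0],[0,-10,0],0],[[0,0,0],[0,-15,0],0],[[0,0,0],[0,-20,0],0],[[0,0,0],[0,-26,0],0],[[0,0,0],[0,-32,0],0],[[0,0,0],[0,-38,0],0],[[0,0,0],[0,-44,0],0],[[0,0,0],[0,-50,0],0],[[0,0,0],[0,-55,0],0]]'

```text
time_s: 3.3
position: [0.5479, -0.2314, 0.0893]
tcp_rot: [-3.141, -0.076, -0.0]
wrist_force: [-0.5, -1.2, 0.2]
opening: 0.0429
```

step_arm --commands '[[[0,0,0],[0,-5,0],0],[[0,0,0],[0,-10,0],0],[[0,0,0],[0,-15,0],0],[[0,0,0],[0,-20,0],0],[[0,0,0],[0,-25,0],0],[[0,0,0],[0,-30,0],0],[[0,0,0],[0,-35,0],0],[[0,0,0],[0,-40,0],0],[[0,0,0],[0,-45,0],0],[[0,0,0],[0,-50,0],0]]'

```text
time_s: 4.3
position: [0.5455, -0.1817, 0.0893]
tcp_rot: [3.141, 0.075, -0.0]
wrist_force: [-0.7, -1.4, 0.2]
opening: 0.0426
```

Run:
```python
from h import *
s=snap('side','g.png');w=snap('wrist','i.png')
x=s['color'][110:270,230:400]
cv2.imwrite('pics/gi.png',np.hstack([cv2.resize(x,(400,376),interpolation=cv2.INTER_CUBIC),cv2.resize(w['color'],(400,376))]))
st=read_state();print(st['position'],st['wrist_force'],st['opening'])
```

```text
[ 0.54549877 -0.1809218   0.0892359 ] [ 0.68109195  0.12753318 -0.19272571] 0.042748499745381176
```

View pics/gi.png

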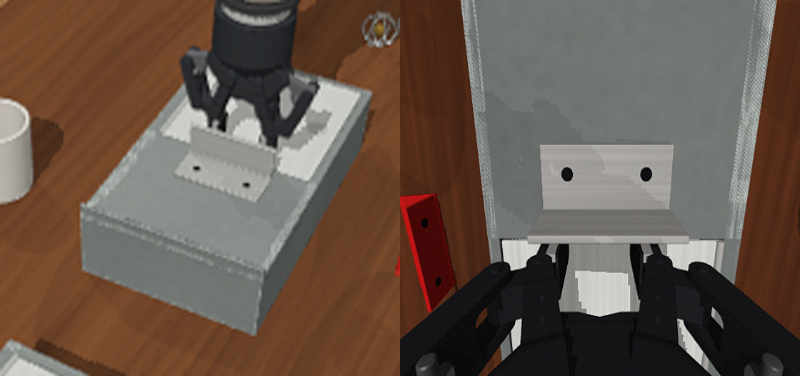

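It moved across squarely and lies flat on the deck. I'll push about 40 mm more, then back off and lift.

step_arm --commands '[[[0,0,0],[0,-5,0],0],[[0,0,0],[0,-11,0],0],[[0,0,0],[0,-17,0],0],[[0,0,0],[0,-23,0],0],[[0,0,0],[0,-29,0],0],[[0,0,0],[0,-34,0],0],[[0,0,0],[0,-38,0],0],[[0,0,0],[0,-40,0],0],[[0,0,0],[0,-40,0],0],[[0,0,0],[0,-30,0],0]]'

```text
time_s: 5.4
position: [0.5442, -0.1508, 0.0892]
tcp_rot: [-3.14, -0.079, 0.0]
wrist_force: [0.3, -0.3, 0.8]
opening: 0.0426
```

Run:
```python
from h import *
st=read_state();print(st['position'],st['wrist_force'])
for p in([.5568,-.1967,.048],[.5578,-.199,.049]):
    t=Rz(p[2])@[-.063,-.07,.08]+[p[0],p[1],0]; R=cv2.Rodrigues(np.array(st['tcp_rot']))[0]
    print(t,R.T@(t-np.array(st['position'])))
```

```text
[ 0.54420302 -0.15084461  0.08923354] [ 0.32390406 -0.29614583  0.83082656]
[ 0.49723127 -0.26964221  0.08      ] [-0.05289733  0.11628903  0.00912188]
[ 0.49830424 -0.27200175  0.08      ] [-0.05194462  0.11869963  0.00911933]
```

step_arm --commands '[[[0,0,0],[0,6,-30],0],[[0,0,0],[0,12,-60],-1],[[0,0,0],[-20,50,-60],-1],[[0,0,0],[-40,90,-60],-1],[[0,0,0],[-52,117,-60],-1],[[0,0,0],[-52,117,-50],-1],[[0,0,0],[-52,117,-40],-1],[[0,0,0],[-52,117,-40],-1],[[0,0,0],[-52,117,-40],-1],[[0,0,0],[-52,117,-40],-1]]'

```text
time_s: 6.4
position: [0.4984, -0.2706, 0.1294]
tcp_rot: [-3.14, -0.078, -0.001]
wrist_force: [0.7, 0.2, -0.1]
opening: -0.0002
```

Run:
```python
from h import *
s=snap('side','j.png');w=snap('wrist','k.png')
x=s['color'][110:270,230:400]
cv2.imwrite('pics/jk.png',np.hstack([cv2.resize(x,(400,376),interpolation=cv2.INTER_CUBIC),cv2.resize(w['color'],(400,376))]))
st=read_state();print(st['position'],st['wrist_force'],st['opening'])
p=proj(w,[.4978,-.2708,.08])[0];print('mark expected at panel',400+p[0]/1.4,p[1]*376/420)
```

```text
[ 0.49831002 -0.27093983  0.12957261] [-0.4589843   0.23352737 -0.93942617] 0.00011653424091753197
mark expected at panel 597.7742191364316 207.577841073558
```

View pics/jk.png

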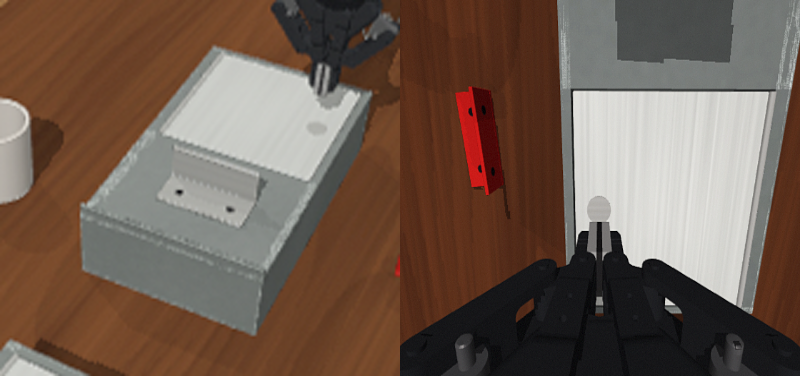

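The wrist panel shows the mark at (598,209), where expected, and the bracket stands on the deck clear of the lid. Now I press.

step_arm --commands '[[[0,0,0],[0,0,30],-1],[[0,0,0],[0,0,42],-1],[[0,0,0],[0,0,47],-1],[[0,0,0],[0,0,49],-1],[[0,0,0],[0,0,51],-1],[[0,0,0],[0,0,52],-1],[[0,0,0],[0,0,53],-1],[[0,0,0],[0,0,54],-1],[[0,0,0],[0,0,54],-1]]'

```text
time_s: 7.4
position: [0.4979, -0.2716, 0.0761]
tcp_rot: [3.141, 0.075, 0.001]
wrist_force: [-2.4, 1.6, 4.4]
opening: 0.0001
```

step_arm --commands '[[[0,0,0],[0,0,1],-1],[[0,0,0],[0,0,2],-1],[[0,0,0],[0,0,2],-1],[[0,0,0],[0,0,2.5],-1],[[0,0,0],[0,0,2.5],-1]]'

```text
time_s: 7.9
position: [0.4979, -0.2715, 0.0733]
tcp_rot: [3.141, 0.075, 0.001]
wrist_force: [-3.0, 1.8, 4.7]
opening: -0.0001
```

step_arm --commands '[[[0,0,0],[0,0,0.6],-1],[[0,0,0],[0,0,1.2],-1],[[0,0,0],[0,0,1.2],-1]]'

```text
time_s: 8.2
position: [0.498, -0.2716, 0.0724]
tcp_rot: [3.141, 0.075, 0.001]
wrist_force: [-3.5, 2.2, 7.2]
opening: -0.0001
```

step_arm --commands '[[[0,0,0],[0,0,-5],-1],[[0,0,0],[0,0,-12],-1],[[0,0,0],[0,0,-20],-1],[[0,0,0],[0,0,-30],-1],[[0,0,0],[0,0,-42],-1],[[0,0,0],[0,0,-56],-1],[[0,0,0],[0,0,-75],-1],[[0,0,0],[0,0,-100],-1],[[0,0,0],[0,0,-130],-1],[[0,0,0],[0,0,-150],-1]]'

```text
time_s: 9.2
position: [0.4978, -0.2719, 0.2244]
tcp_rot: [3.14, 0.075, 0.003]
wrist_force: [0.3, 0.2, 0.5]
opening: 0.0001
```

Run:
```python
from h import *
s=snap('side','l.png');w=snap('scene','m.png')
x=s['color'][60:340,150:430]
cv2.imwrite('pics/lm.png',np.hstack([cv2.resize(x,(400,400),interpolation=cv2.INTER_CUBIC),cv2.resize(w['color'][100:380,120:400],(400,400))]))
st=read_state();print(st['position'],st['wrist_force'],st['time_s'])
```

```text
[ 0.49910799 -0.27252474  0.22550497] [ 0.65049924 -0.75272546  0.9301326 ] 9.3
```

View pics/lm.png

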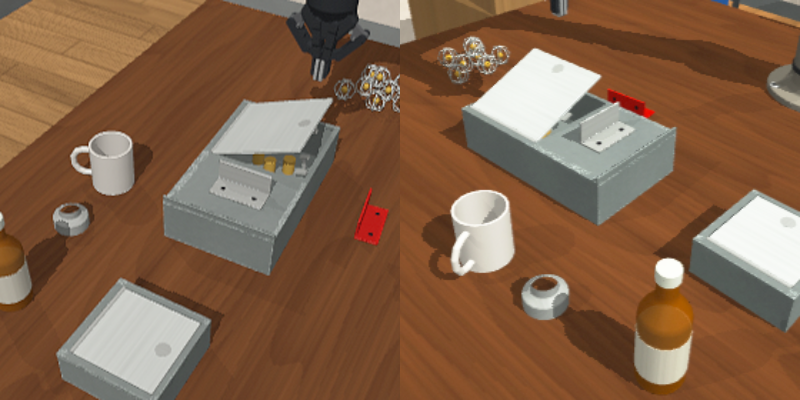

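Both views show the lid sprung ajar and the bracket flat on the deck, clear of the lid. The small box is shut, the bystanders have not moved, and the arm is clear. Handing in.

```bash
python3 -c "
from station import *
print(hand_in())"
```

```text
the job is handed in; nothing more can be done
None
```

The job is done and handed in at about 9.3 s of the 43 s allowed.

- **Bracket:** I pushed the grey bracket by its flange with the half-open fingers, about 130 mm off the lid onto the deck, without gripping it. By the finger position, its flange stopped about 50 mm beyond the lid's edge. I did not measure the bracket's final pose separately.
- **Lid:** I then pressed the lid at its mark with the shut fingers, about 7.5 mm in. The force reached about 7 N, a little over the 4 to 6 N given, probably because the lid met its bottom stop. The lid followed the fingers up as I raised them.
- **Last checks:** The final pictures from both fixed cameras show the lid ajar and the bracket lying flat on the deck, clear of the lid. The small box is shut and the bottle, mug, collar and red bracket are where they stood. The arm is clear, about 0.14 m above the case top.

No check failed. Two position fits, from the side and wrist cameras, differed by up to about 8 mm for the bracket and 2 to 3 mm for the case. I allowed for this with extra clearance when lowering the fingers.

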